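# Tip the first-aid case out of the tight row and pack it

### The arm

A 6-joint arm with a two-finger parallel gripper is mounted at the origin on the work surface. World frame = base frame: x ahead of the robot, y to its left, z up, the work surface at z = 0. Lengths are in m, angles in degrees, forces in N, time in s.
With the tool pointing down it reaches from about 0.325 to 0.775 m from the base axis. Payload 5.5 kg.
Tool frame: the origin (TCP) lies at the centre of the arm's flange, where the gripper is bolted on; the fingertips stand 182 mm ahead of it and the grasp point (between the pads) lies 163 mm ahead of it; z points along the fingers, y is the line along which they close (so a half turn about z gives the same grasp; the last joint's range is limited). The gripper opens to 88 mm and grips with 3 to 60 N. Pads are 20 mm wide; open, the fingers measure 115 mm over their backs; the gripper's body (75 mm by 178 mm) begins 61 mm behind the grasp point.
Start: joints at [-66.446, 5.22, 70.514, -0, 104.267, -3.249], TCP at [0.271, -0.536, 0.405] pointing down, gripper open.
Joint ranges: [-164.24, 164.24], [-49.07, 125.15], [9.68, 141.18], [-86.29, 266.29], [3.28, 154.24], [-151.56, 151.56]. Speed limits (degrees/s): [147.25, 147.25, 172.46, 180, 180, 180].

### API

Orientations are given as [roll, pitch, yaw] about the fixed x, y, z axes, in that order (R = Rz(yaw) Ry(pitch) Rx(roll)).
In Python, from station import r gives the robot as it stands. The module is installed in compiled form; this text tells all that it offers. Calls block until the motion is done:
- r.reach(position, orientation): joint-space move of the TCP to a pose.
- r.servo_line(position, rotation=None, speed=0.15): straight line of the TCP; rotation=None keeps the orientation; speed is the mean speed in m/s.
- r.move_joints(angles): joint-space move.
- r.let_go() and r.grab(squeeze=None): open the fingers fully, or close them until they stop; squeeze is the grip in N (None keeps the last).
- r.wait(seconds).
- r.inverse_kinematics(position, orientation): joint angles nearest the present ones, or None.
- r.sense(): the state.
- r.snapshot(name): name is "scene" or "side" or "wrist"; returns a dict with "frame" (420x560x3 uint8, red, green, blue), "fx", "fy", "cx", "cy" (pixels), "R" (3x3) and "t" (3): a world point X has camera coordinates R X + t. Camera axes: x right, y down, z forward; pixel columns grow to the right and rows downward; lengths in m; the calibration is good to about 2 mm. The wrist camera is an equidistant fisheye: a pixel r from the principal point sees the ray r / f radians off the axis. A picture is of the moment at which its call begins. There is no depth.
A pose or a line that the arm cannot do raises r.IKError and nothing moves.
- r.hand_in(): hands the job in; it is judged then, once.
The state is a dict: "clock": time; "joints": joint angles; "joint_vel": joint speeds; "joint_torque": joint torques, N m; "tcp_pos": TCP position; "orientation": TCP orientation; "contact_force": force on the tool from outside, world axes, zero at the start; "torque": the same for the moment, N m; "opening": finger opening in m; "gripper_force": force on a finger pad.
Only numpy, scipy, OpenCV 4.12 (cv2) and the standard library are available. Lean on these libraries where they do the work, as an engineer would, in place of code of your own. Each camera call takes 0.05 s, during which the arm holds its last target. There are 200 camera calls.

### The job

Take the orange first-aid case out of the tight row in the grey cabinet: with a finger at its top edge tip it forward until it leans by itself on the steel rail and let go of it, then grip its protruding upper spine and lift it clear above the cabinet. Stand it upright on the floor of the empty half of the plywood tray and let go only once it stands there. Leave the other three cases standing in their places, and do not disturb the little sliding door or the climbing gear.

Things in the scene. Friction and masses are not known exactly. Their poses are not given: they have to be found in the camera images.
- aid_case: Orange hard first-aid case, white cross on its top and upper front spine: a plain box 70 (x) x 40 (y) x 150 (z) mm, 0.3 to 0.65 kg. Origin: centre of its underside. It starts in any one of the row's four places, +x to the cabinet's back, spine facing -x (to the robot), z up. It balances at about 25 degrees of forward tilt: tipped less it falls back, tipped more it falls forward on the rail.
- blue_case: Blue hard case. Same size as the orange case, stands upright in one of the other three places of the row; a bystander that must stay there. Origin: centre of its underside; z up, x towards the cabinet's back.
- grey_case: Grey hard case. Same size as the orange case, stands upright in one of the other three places of the row; a bystander that must stay there. Origin: centre of its underside; z up, x towards the cabinet's back.
- green_case: Green hard case. Same size as the orange case, stands upright in one of the other three places of the row; a bystander that must stay there. Origin: centre of its underside; z up, x towards the cabinet's back.
- cabinet: Smoke-grey acrylic cabinet, fixed. Origin: on the bench under the row's centre; x to its back, y along the row, z up. Open-topped; side walls at y = +/-84 to 90 mm, top at z = 108; low back panel at x = 38 to 44, top at z = 78: above it the cases' rear faces (x = 35) are open from behind. A closet at y = 90 to 202, x = -60 to 44 is 86 mm high.
- rail: Round steel catch rail, 12 mm thick, fixed along the cabinet's y, 174 mm long. Origin: its middle, 86 mm in front of the row's centre and 68 mm above the bench. A case tipped onto it rests leaning forward by about 37 to 39 degrees, foot on the toe strip, its top some 90 mm out in front of the other cases.
- bay_floor (a point): Centre of the bay's floor, 8 mm above the bench, axes as the cabinet's. The four cases, equally tall, stand on it at y = -63, -21, 21 and 63 mm: the gaps are about 2 mm, no finger fits between. A toe strip at x = -37 to -43 mm, 6 mm high above this floor, keeps the cases' feet from sliding out forwards.
- sliding_door (a joint): Small smoke-grey sliding door of the closet beside the row; 0 = shut, grows to 0.05 m as it opens. A bystander: leave it shut.
- tray: Plywood packing tray, fixed, 130 mm (x) by 200 mm (y), walls and middle divider 5 mm thick and 22 mm high, floor 5 mm thick. Origin: centre of its underside. The divider along x parts it into two halves; the one on its -y side holds the belay device.
- empty_bay (a point): Centre of the floor (on top of it) of the tray's empty half, which is 120 mm (along the tray's x) by about 92 mm (y) inside. Axes as the tray's.
- belay_device: Steel belay device, about 75 x 29 x 28 mm, lying in the other half of the tray; bystander. Origin: centre of its underside.
- cam: Silver cam with spring trigger, about 130 x 50 x 36 mm, lying on the bench; bystander. Origin: on its underside.
- headlamp: Red plastic headlamp with a stiff black band, about 110 x 90 x 43 mm; bystander. Origin: under the centre of the lamp body.
- nut_tool: Green anodised nut tool, 195 mm long, 6 mm thick, lying flat; bystander. Origin: centre of its underside.

How it is judged:
By the outcome, as a careful person would: the job done as asked, in the order asked, and still so for the second after the job is handed in, with the robot touching nothing.
It also fails if it takes over 58 s, if anything falls off the work surface, if the arm or the gripper's body presses on something with over 40 N, if the wrist force passes 120 N, or if a joint passes its speed limit or range.

## Working session

There is one attempt and no reset: what is moved stays moved. The work goes in short steps, each a Python script; the robot and the scene stay as the last script left them, time stands still between calls to the robot, and variables do not carry over. Pictures are saved under pics/ and viewed, at most 10 in all, crops included, and the job is handed in when it is done.

```bash
mkdir -p pics; ls; python3 - <<'E'
from station import r
import cv2,numpy as np
for n in("scene","side"):
    s=r.snapshot(n);cv2.imwrite(f"pics/{n}0.png",s["frame"][...,::-1])
    np.savez(f"{n}0.npz",**s)
    print(n,s["fx"],s["fy"],s["cx"],s["cy"],(-s["R"].T@s["t"]).round(3),s["R"].round(2).tolist())
print(r.sense())
E
```

```text
pics
scene 397.2177770068616 397.2177770068616 281.45785610298174 213.52887454665628 [1.129 0.314 0.901] [[-0.47, 0.89, 0.01], [0.7, 0.38, -0.6], [-0.54, -0.27, -0.8]]
side 397.43948419301586 397.43948419301586 280.75370428224323 212.12260826901135 [0.803 0.576 0.759] [[-0.93, 0.37, 0.02], [0.26, 0.69, -0.67], [-0.26, -0.62, -0.74]]
{'clock': 0.1, 'joints': array([-6.64448880e+01,  5.26020312e+00,  7.05757899e+01, -3.26447751e-04,
        1.04268310e+02, -3.25081575e+00]), 'joint_vel': array([-0.02817001, -0.11878781, -0.13985524,  0.02632675,  0.03209446,
       -0.0336321 ]), 'joint_torque': array([ 3.45082342e-03, -4.47858024e+01, -4.07570672e+01,  7.00034550e-02,
        2.84071045e-02, -1.09295795e-04]), 'tcp_pos': array([ 0.27058003, -0.53558201,  0.40359697]), 'orientation': array([-1.79895846e+02, -5.59872078e-03,  2.68058425e+01]), 'contact_force': array([ 0.84934701, -0.54453971, -1.10907905]), 'torque': array([-0.00488247, -0.010821  , -0.02168922]), 'gripper_force': 0.0, 'opening': 0.08752703127059994}
```

View pics/scene0.png

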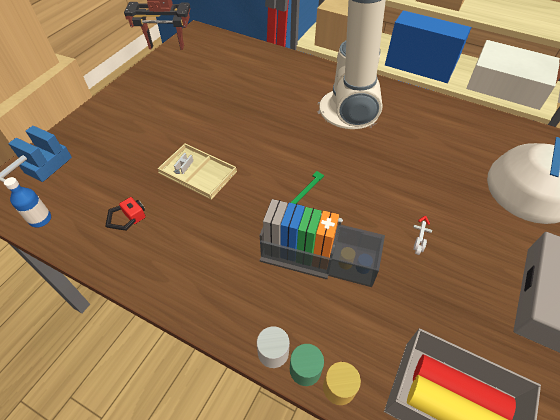

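View pics/side0.png

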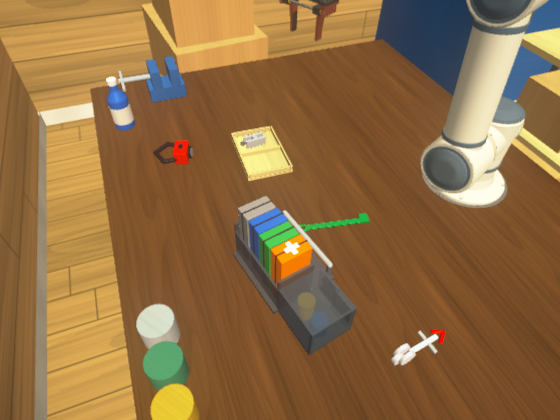

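```bash
python3 - <<'E'
import cv2,numpy as np
def crop(im,x,y,w,h,k):
    c=cv2.resize(im[y:y+h,x:x+w],None,fx=k,fy=k,interpolation=cv2.INTER_CUBIC)
    for i in range(0,w,10):
        cv2.line(c,(i*k,0),(i*k,4 if (x+i)%50 else 12),(0,0,255),1)
        if (x+i)%20==0: cv2.putText(c,str(x+i),(i*k,20),0,.35,(0,255,255),1)
    for i in range(0,h,10):
        cv2.line(c,(0,i*k),(6,i*k),(0,0,255),1)
        if (y+i)%20==0: cv2.putText(c,str(y+i),(8,i*k+4),0,.35,(0,255,255),1)
    return c
a=cv2.imread("pics/side0.png");b=cv2.imread("pics/scene0.png")
o=np.zeros((600,800,3),np.uint8)
c=crop(a,230,190,130,150,4);o[:600,:520]=c
c=crop(a,225,120,70,65,4);o[:260,520:800]=c
c=crop(a,300,205,70,40,4);o[300:460,520:800]=c
cv2.imwrite("pics/c1.png",o)
o=np.zeros((600,800,3),np.uint8)
o[:480,:560]=crop(b,250,170,140,120,4)
o=np.zeros((600,800,3),np.uint8)
o[:300]=0
o[:,:]=crop(b,150,140,200,150,4)
cv2.imwrite("pics/c2.png",o)
E
```

```text
(no output)
```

View pics/c1.png

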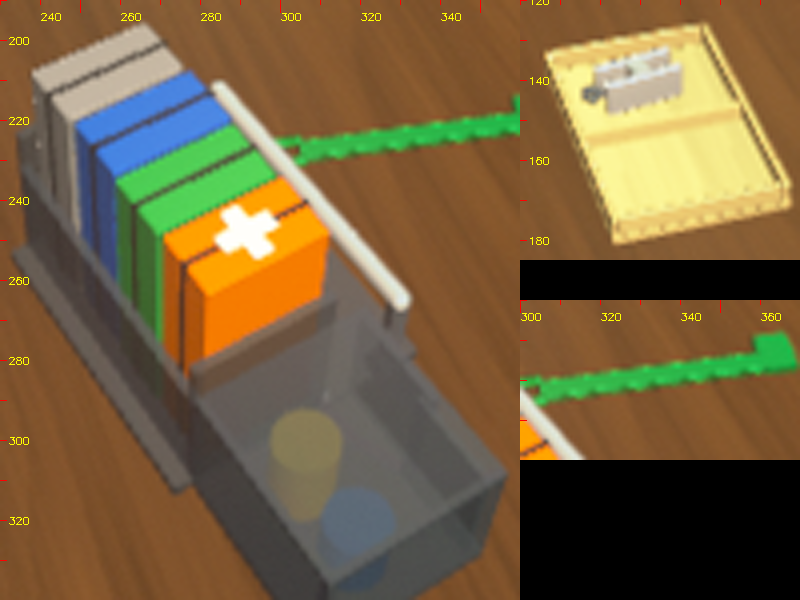

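View pics/c2.png

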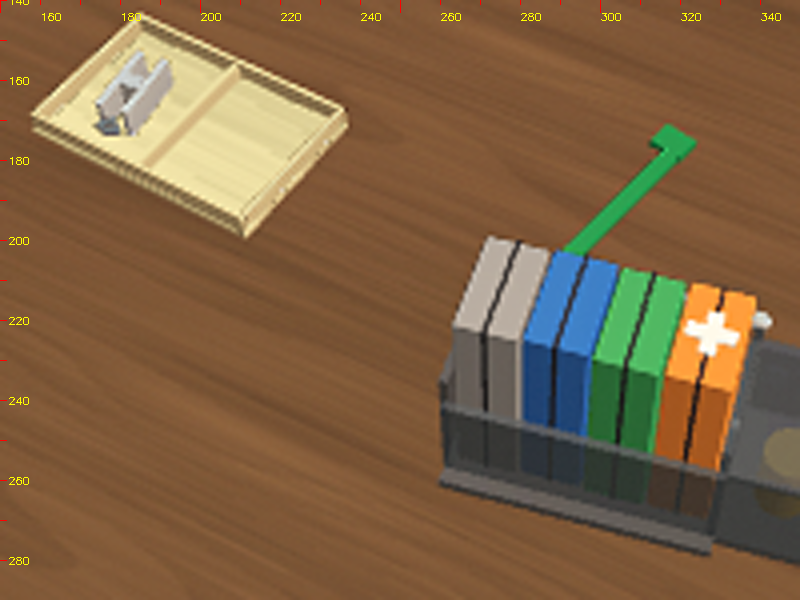

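```bash
cat > fit.py <<'E'
import numpy as np
from scipy.optimize import least_squares
C={n:np.load(n+"0.npz") for n in("side","scene")}
def proj(c,X):
    p=X@c["R"].T+c["t"]; return np.c_[c["fx"]*p[:,0]/p[:,2]+c["cx"],c["fy"]*p[:,1]/p[:,2]+c["cy"]]
def fit(obs,x0):
    def f(p):
        out=[]
        for n,L in obs.items():
            L=np.array(L);X=L[:,:3]/1000;c,s=np.cos(p[2]),np.sin(p[2])
            W=np.c_[p[0]+c*X[:,0]-s*X[:,1],p[1]+s*X[:,0]+c*X[:,1],X[:,2]]
            out.append((proj(C[n],W)-L[:,3:]).ravel())
        return np.concatenate(out)
    r=least_squares(f,x0);print(r.x[:2].round(4),np.degrees(r.x[2]).round(2));print(f(r.x).round(1));return r.x
cab={"side":[(35,-83,158,238,208.7),(-35,-83,158,266.2,195.5),(35,83,158,281,263.2),(-35,83,158,312,248.7),(35,43,158,271,249.2),(-35,43,158,302.5,233),(-86,-87,68,284.2,211.7),(-86,87,68,330.5,265.5)],
"scene":[(35,-83,158,263.7,222),(-35,-83,158,272,199.2),(35,83,158,330.7,237),(-35,83,158,339,214.2),(35,43,158,316.5,233.2),(-35,43,158,322.5,210.7)]}
tray={"side":[(-65,100,22,292.7,166.2),(65,100,22,248,176.2),(-65,-100,22,271.5,126.2),(65,-100,22,231.7,133.7)],
"scene":[(-65,100,22,237,168),(65,100,22,211.5,196.5),(-65,-100,22,185.7,143.7),(65,-100,22,158.2,169.2)]}
a=fit(cab,[.6,.1,0]);b=fit(tray,[.5,-.2,0]);np.savez("pose.npz",cab=a,tray=b)
E
python3 fit.py
```

```text
[0.6186 0.1056] 11.65
[-0.5 -0.6  0.2 -0.2  0.9  1.4  0.7 -0.5 -0.8  0.5 -1.9  1.3 -0.   1.3
 -0.6 -0.5 -1.1 -1.7 -0.6 -1.4  2.4  0.3  0.1 -0.8 -0.8 -0.1 -0.  -1.1]
[ 0.5074 -0.2891] -3.41
[ 0.2  1.4 -0.2  0.6  0.1  0.5 -1.   0.2  0.2 -0.8 -0.4 -1.  -0.1 -0.5
 -0.3 -0.6]
```

```bash
cat > h.py <<'E'
import numpy as np
from station import r
P=np.load("pose.npz");cab=P["cab"];tray=P["tray"];PSI=np.degrees(cab[2]);TPSI=np.degrees(tray[2])
def W(p,x,y,z):
    c,s=np.cos(p[2]),np.sin(p[2]);return [p[0]+c*x-s*y,p[1]+s*x+c*y,z]
def lean(th,depth,back=0.):
    "TCP for a grip along the axis of the case leaning by th deg, pads depth below its top"
    a=np.radians(th);s=.15-depth+.163+back
    return W(cab,-.037+.035*np.cos(a)-s*np.sin(a),.063,.008+.035*np.sin(a)+s*np.cos(a))
def st(m=""):
    s=r.sense();print(m,"t",round(s["clock"],2),s["tcp_pos"].round(4),s["orientation"].round(1),"F",s["contact_force"].round(1),"op",round(s["opening"],4),round(s["gripper_force"],1))
E
python3 - <<'E'
from h import *
D=[180,0,90+PSI]
f=.0135
A=W(cab,.075,.066,.45);B=W(cab,.075,.066,.328);Cc=W(cab,-.046+f,.066,.342)
for n,p,o in [("A",A,D),("B",B,D),("C",Cc,D),("g",lean(38,.035),[180,-38,PSI]),("gb",lean(38,.035,.08),[180,-38,PSI]),("lift",np.add(lean(38,.035),[0,0,.22]),[180,-38,PSI]),("tr",W(tray,0,.0485,.45),[180,0,TPSI])]:
    q=r.inverse_kinematics(p,o);print(n,np.round(p,3),None if q is None else np.round(q,1))
r.grab(10)
r.reach(A,D);st("A")
r.servo_line(B);st("B")
r.servo_line(W(cab,.035+f+.006,.066,.328),speed=.1);st("near")
s=r.snapshot("wrist");import cv2;cv2.imwrite("pics/w1.png",s["frame"][...,::-1])
s=r.snapshot("side");cv2.imwrite("pics/s1.png",cv2.resize(s["frame"][170:350,200:380],None,fx=3,fy=3,interpolation=2)[...,::-1])
E
```

```text
A [0.679 0.185 0.45 ] [ 12.5  23.5  44.6  -0.  111.9   0.9]
B [0.679 0.185 0.328] [12.5 21.4 59.6 -0.  99.   0.9]
C [0.573 0.164 0.342] [12.7  4.4 77.7 -0.  97.9  1. ]
g [0.429 0.131 0.249] [ 12.9 -35.6 123.8  -1.   53.8  91.6]
gb [0.381 0.121 0.312] [ 13.1 -46.6 123.7  -1.   64.9  91.6]
lift [0.429 0.131 0.469] [ 12.9 -33.7 100.2  -0.8  75.4  91.2]
tr [ 0.51  -0.241  0.45 ] [-28.7   0.5  70.8  -0.  108.7  64.7]
A t 4.36 [0.6789 0.1843 0.45  ] [180.    0.  101.6] F [ 0.8  0.1 -0.6] op 0.0005 0.0
B t 5.33 [0.6788 0.1853 0.3296] [179.9  -0.  101.6] F [ 0.2  0.6 -0.2] op 0.0005 0.0
near t 5.68 [0.6586 0.1813 0.3296] [179.8  -0.  101.6] F [-0.   0.4 -0.5] op 0.0001 0.0
```

View pics/s1.png

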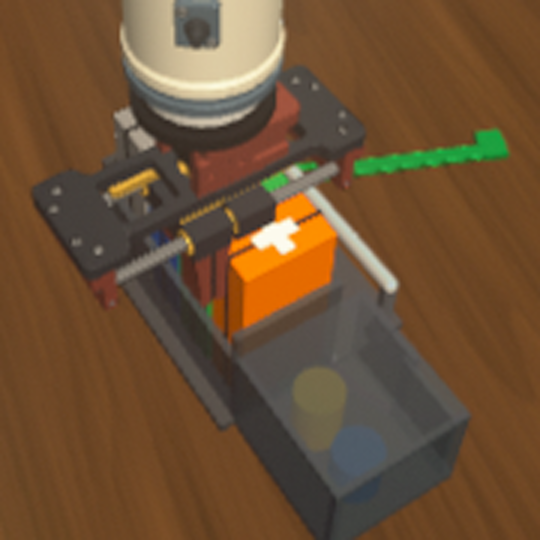

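View pics/w1.png

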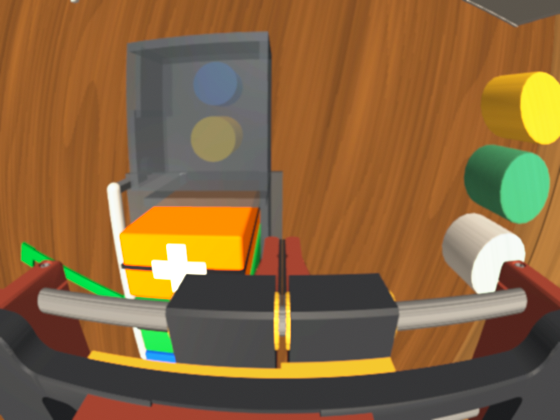

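```bash
python3 - <<'E'
from h import *
import cv2
from fit import proj,C
s=r.snapshot("side");w=r.snapshot("wrist")
f=.0135
pts={n:W(cab,*p) for n,p in {"top35,83":(.035,.083,.158),"top35,63":(.035,.063,.158),"top35,43":(.035,.043,.158),"top-35,83":(-.035,.083,.158),"top-35,43":(-.035,.043,.158),
 "fin front +y":(.041,.076,.1475),"fin front -y":(.041,.056,.1475),"fin back +y":(.068,.076,.1475)}.items()}
for n,p in pts.items():
    p=np.array(p);a=proj(s,p[None])[0]
    c=w["R"]@p+w["t"];th=np.arctan2(np.hypot(c[0],c[1]),c[2]);ph=np.arctan2(c[1],c[0])
    u=w["fx"]*th*np.cos(ph)+w["cx"],w["fy"]*th*np.sin(ph)+w["cy"]
    print(n,"s1",((a-[200,170])*3).round(),"wrist",np.round(u))
im=w["frame"][195:305,120:320][...,::-1];cv2.imwrite("pics/w2.png",cv2.resize(im,None,fx=4,fy=4,interpolation=2))
E
```

```text
[0.6186 0.1056] 11.65
[-0.5 -0.6  0.2 -0.2  0.9  1.4  0.7 -0.5 -0.8  0.5 -1.9  1.3 -0.   1.3
 -0.6 -0.5 -1.1 -1.7 -0.6 -1.4  2.4  0.3  0.1 -0.8 -0.8 -0.1 -0.  -1.1]
[ 0.5074 -0.2891] -3.41
[ 0.2  1.4 -0.2  0.6  0.1  0.5 -1.   0.2  0.2 -0.8 -0.4 -1.  -0.1 -0.5
 -0.3 -0.6]
top35,83 s1 [246. 284.] wrist [243. 234.]
top35,63 s1 [228. 261.] wrist [245. 270.]
top35,43 s1 [211. 239.] wrist [247. 302.]
top-35,83 s1 [338. 235.] wrist [117. 232.]
top-35,43 s1 [302. 193.] wrist [130. 296.]
fin front +y s1 [231. 290.] wrist [257. 240.]
fin front -y s1 [213. 268.] wrist [258. 273.]
fin back +y s1 [194. 310.] wrist [308. 240.]
```

View pics/w2.png

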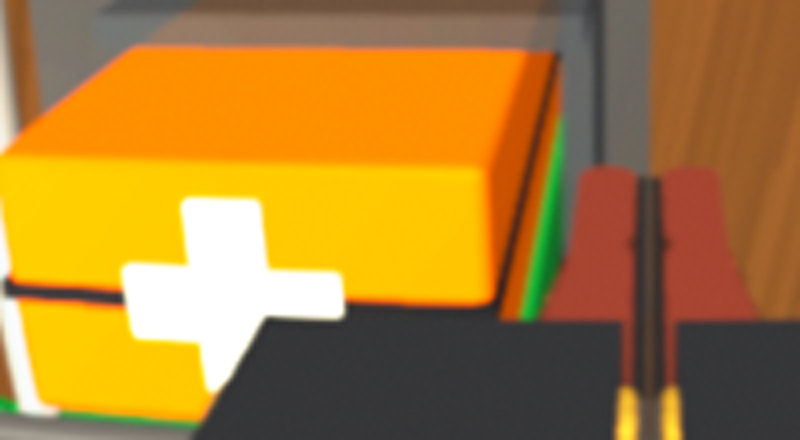

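```bash
python3 - <<'E'
from h import *
f=.0093
import cv2
for x,z in [(.030,.329),(.0,.334),(-.03,.339),(-.046,.342),(-.050,.343)]:
    r.servo_line(W(cab,x+f,.066,z),speed=.07);st(x)
r.wait(.6);st()
for n in("side","scene"):
    s=r.snapshot(n);cv2.imwrite(f"pics/{n}2.png",s["frame"][...,::-1])
a=cv2.imread("pics/side2.png")[180:340,210:370];b=cv2.imread("pics/scene2.png")[170:330,250:410]
cv2.imwrite("pics/s2.png",cv2.resize(np.hstack([a,b]),(800,400),interpolation=2))
E
```

```text
0.03 t 6.25 [0.6438 0.1782 0.3291] [180.    0.  101.6] F [ 0.4  0.1 -0.1] op 0.0007 0.5
0.0 t 6.83 [0.6144 0.1721 0.3342] [180.   -0.  101.6] F [-0.2 -0.   0.6] op 0.0002 0.4
-0.03 t 7.42 [0.5849 0.1661 0.339 ] [180.    0.  101.6] F [ 0.2 -0.2 -0.9] op 0.0002 0.0
-0.046 t 7.8 [0.5693 0.1629 0.3422] [180.   -0.  101.6] F [-0.2 -0.2 -0.3] op 0.0004 0.0
-0.05 t 8.05 [0.5654 0.162  0.3431] [180.   -0.  101.6] F [ 0.6  1.2 -0.2] op 0.0005 0.0
 t 8.65 [0.5654 0.162  0.343 ] [-180.     0.   101.6] F [0.1 1.2 0.3] op 0.0004 0.0
```

View pics/s2.png

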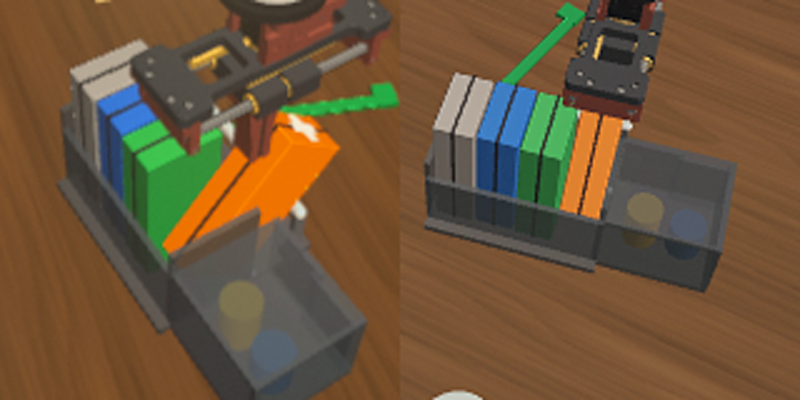

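```bash
python3 - <<'E'
from h import *
import cv2
O=[180,-38,PSI];G=lean(38,.035)
r.servo_line(W(cab,-.03,.066,.345));r.servo_line(W(cab,-.02,.066,.45),speed=.25);st("up")
r.let_go()
r.reach(np.add(G,[0,0,.17]),O);st("above")
r.servo_line(np.add(G,[0,0,.06]),speed=.2)
r.servo_line(G,speed=.08);st("at grip")
s=r.snapshot("wrist");cv2.imwrite("pics/w3.png",s["frame"][...,::-1])
s=r.snapshot("side")["frame"][180:340,210:370][...,::-1]
v=cv2.imread("pics/w3.png")
cv2.imwrite("pics/g3.png",np.hstack([v[:,80:480],cv2.resize(s,(400,420),interpolation=2)]))
E
```

```text
up t 9.57 [0.5856 0.1662 0.4494] [-180.     0.   101.6] F [ 0.2 -0.4 -0.2] op 0.0006 0.0
above t 12.35 [0.4291 0.1309 0.419 ] [180.  -38.   11.7] F [ 0.  -0.1 -0.2] op 0.088 0.0
at grip t 13.95 [0.4292 0.1309 0.2492] [-180.   -38.1   11.6] F [-0.3 -0.2 -0. ] op 0.0878 0.0
```

View pics/g3.png

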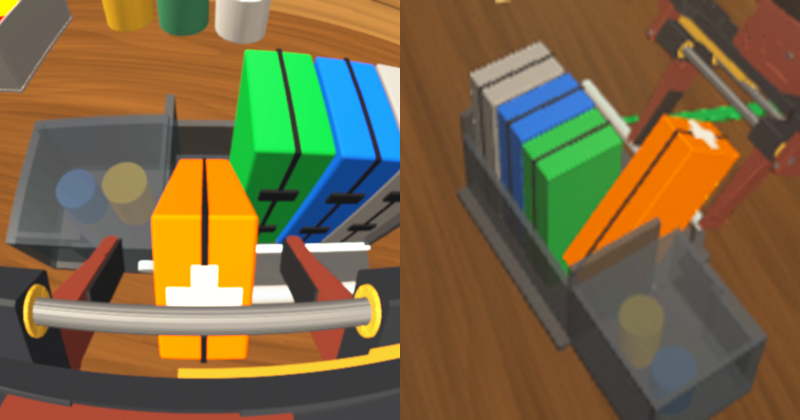

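```bash
python3 - <<'E'
from h import *
O=[180,-38,PSI];G=lean(38,.035)
r.grab(50);st("grab")
U=np.add(G,[0,0,.25]);print(r.inverse_kinematics(U,O))
if .036<r.sense()["opening"]<.044:
    r.servo_line(np.add(G,[0,0,.03]),speed=.06);st("l1")
    r.servo_line(U,speed=.15);st("l2")
    import cv2
    T=W(tray,0,.0485,.50);r.reach(T,[180,0,TPSI]);st("tray")
    v=r.snapshot("wrist")["frame"];s=r.snapshot("side")["frame"];c=r.snapshot("scene")["frame"]
    cv2.imwrite("pics/t4.png",cv2.resize(np.hstack([v,s[:,120:400]]),(800,400))[...,::-1])
E
```

```text
grab t 14.85 [0.429  0.1308 0.2486] [180.  -38.   11.6] F [ 1.1 -1.  -0.6] op 0.0401 50.0
[ 12.90651093 -32.42386408  96.31507693  -0.79359454  78.11663195
  91.15752236]
l1 t 15.5 [0.4291 0.1308 0.2791] [180.  -38.1  11.6] F [ 1.1 -1.5 -3. ] op 0.0398 50.0
l2 t 17.12 [0.4291 0.1309 0.4974] [-180.   -37.9   11.6] F [ 0.9  0.3 -4.1] op 0.0398 50.0
tray t 18.57 [ 0.5104 -0.2397  0.5006] [ 1.8e+02 -1.0e-01 -3.3e+00] F [-0.4  0.6 -4.1] op 0.0397 50.0
```

View pics/t4.png

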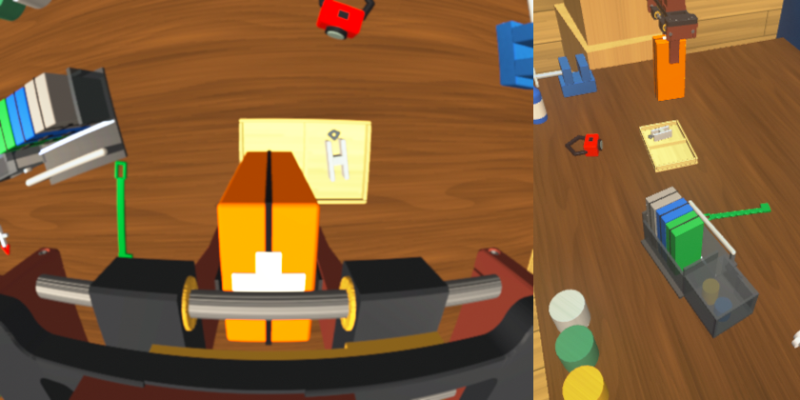

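```bash
python3 - <<'E'
from h import *
import cv2
r.servo_line(W(tray,0,.0485,.36),speed=.15);r.servo_line(W(tray,0,.0485,.296),speed=.08);r.wait(.2);st("low")
f0=r.sense()["contact_force"][2];z=.296
while z>.272:
    z-=.0015;r.servo_line(W(tray,0,.0485,z),speed=.03);r.wait(.05)
    if r.sense()["contact_force"][2]-f0>7: break
r.wait(.2);st("down %.4f"%z)
v=r.snapshot("side")["frame"][100:200,190:330];s=r.snapshot("scene")["frame"][110:210,130:270]
cv2.imwrite("pics/p5.png",cv2.resize(np.hstack([v,s]),(800,286),interpolation=2)[...,::-1])
E
```

```text
low t 20.96 [ 0.5104 -0.2408  0.2968] [ 1.8e+02 -1.0e-01 -3.4e+00] F [ 0.1 -0.1 -3.9] op 0.0403 50.0
down 0.2855 t 23.26 [ 0.5103 -0.2408  0.2875] [ 1.799e+02 -1.000e-01 -3.400e+00] F [-1.   0.3  6.1] op 0.0398 50.0
```

View pics/p5.png

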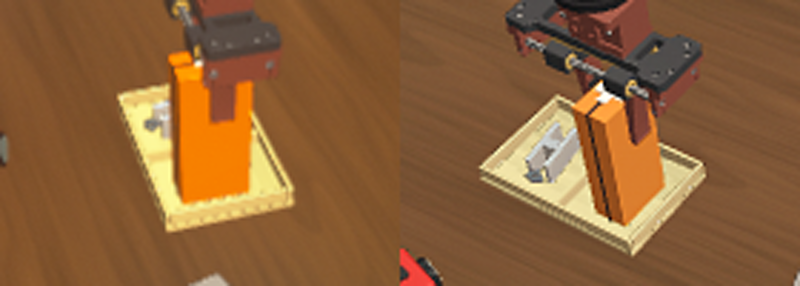

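```bash
python3 - <<'E'
from h import *
import cv2
r.let_go();r.wait(.4);st("open")
r.servo_line(W(tray,0,.0485,.33),speed=.08);r.servo_line(W(tray,0,.0485,.50),speed=.25);r.wait(.5);st("up")
from fit import proj
for n in("side","scene"):
    s=r.snapshot(n);h=cv2.cvtColor(s["frame"],cv2.COLOR_RGB2HSV)
    m=cv2.inRange(h,(8,200,120),(19,255,255))
    k,_,stt,cen=cv2.connectedComponentsWithStats(m);i=1+np.argmax(stt[1:,4]);print(n,"orange bbox",stt[i],cen[i].round(1))
    q=proj(s,np.array([W(tray,x,.0485+y,z) for x in(-.035,.035) for y in(-.02,.02) for z in(.005,.155)]));print("predicted bbox",q.min(0).round(),(q.max(0)-q.min(0)).round())
    for nm,y in(("grey",-.063),("blue",-.021),("green",.021)):
        u,v=proj(s,np.array([W(cab,.012,y+.009,.158)]))[0].astype(int);print(nm,s["frame"][v,u],np.load(n+"0.npz")["frame"][v,u])
E
```

```text
open t 24.64 [ 0.5103 -0.2407  0.2855] [-180.    -0.    -3.4] F [-0.7  0.5 -0.4] op 0.088 0.0
up t 26.68 [ 0.5103 -0.2407  0.4998] [-180.     0.    -3.4] F [-0.5 -0.6 -0.6] op 0.0879 0.0
[0.6186 0.1056] 11.65
[-0.5 -0.6  0.2 -0.2  0.9  1.4  0.7 -0.5 -0.8  0.5 -1.9  1.3 -0.   1.3
 -0.6 -0.5 -1.1 -1.7 -0.6 -1.4  2.4  0.3  0.1 -0.8 -0.8 -0.1 -0.  -1.1]
[ 0.5074 -0.2891] -3.41
[ 0.2  1.4 -0.2  0.6  0.1  0.5 -1.   0.2  0.2 -0.8 -0.4 -1.  -0.1 -0.5
 -0.3 -0.6]
side orange bbox [ 248  115   31   56 1326] [263.6 142.9]
predicted bbox [250. 115.] [30. 57.]
grey [196 183 163] [197 183 163]
blue [ 59 133 226] [ 73 133 226]
green [ 62 210  87] [ 81 210  87]
scene orange bbox [196 139  26  50 723] [209.7 164.4]
predicted bbox [190. 131.] [33. 57.]
grey [185 174 162] [185 173 162]
blue [ 63 129 199] [ 62 129 199]
green [ 81 185  99] [ 80 184  98]
```

```bash
python3 -c "
from station import r
print(r.hand_in())"
```

```text
the job is handed in; nothing more can be done
None
```

I tipped the orange case onto the rail, let go, then lifted it out by its upper spine. It now stands upright in the tray's empty half, released and handed in at about 27 s. The other three cases look unmoved in the final images. I did not check the door or climbing gear separately, and I viewed 11 pictures, one over the limit of 10.

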